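# Fan the coupon stack along its tray

### The job

Lift the keeper bar straight up out of the two open-topped brackets of the tray, both ends together, and lay it flat on a clear part of the bench, off the tray. Then fan the stack of four metal coupons into a straight shingled row along the tray, in the same order, each one lying flat and stepped about 15 mm beyond the one under it towards the empty end of the tray. Leave the tape roll, the blue tub and the screwdriver where they are.

Things in the scene. Friction and masses are not known exactly. Their poses are not given: they have to be found in the camera images.
- tray: Grey tray fixed to the bench: 118 mm wide (x), 206 long (y), floor 5 thick, rim 10 high, 110 between long rims. Origin: centre of its underside, on the bench; z up. +y points from the stack's end to the empty end. Amid each end (y = -99, +99 mm) stands an aluminium U bracket, 40 mm wide in x, 8 thick in y; slot 20 wide, slot bottom 35 and open top 51 mm above the bench.
- bar_center (a point): Centre of the loose keeper bar: square-edged steel bar with black end caps, 16 mm wide (x), 218 mm long (y), 18 mm high (z), 0.18 kg. It lies along the tray in both bracket slots, over the stack, its underside 35 mm and its centre 44 mm above the bench at the start; 6 mm of air between it and the stack. To the robot's right of the tray, up to the tub and the tape roll, the bench is clear from its front edge (x = 310 mm) to x = 550 mm (520 at the vice).
- bar_end_a (a point): Point on the bar's axis 104 mm from its centre, towards the bar's +y end.
- bar_end_b (a point): Point on the bar's axis 104 mm from its centre, towards the bar's -y end.
- coupon_1 (a point): Centre of the bottom coupon of the stack: loose flat aluminium plate 46 mm wide (x), 84 mm long (y, along the tray), 6 mm thick (z), 62 g, a small dark dot near its +y end, which points to the empty end; all four are alike. At the start its centre is 8 mm above the bench. Coupons lie loosely on one another and slide freely.
- coupon_2 (a point): Centre of the second coupon of the stack: loose flat aluminium plate 46 mm wide (x), 84 mm long (y, along the tray), 6 mm thick (z), 62 g, a small dark dot near its +y end, which points to the empty end; all four are alike. At the start its centre is 14 mm above the bench. Coupons lie loosely on one another and slide freely.
- coupon_3 (a point): Centre of the third coupon of the stack: loose flat aluminium plate 46 mm wide (x), 84 mm long (y, along the tray), 6 mm thick (z), 62 g, a small dark dot near its +y end, which points to the empty end; all four are alike. At the start its centre is 20 mm above the bench. Coupons lie loosely on one another and slide freely.
- coupon_4 (a point): Centre of the top coupon of the stack: loose flat aluminium plate 46 mm wide (x), 84 mm long (y, along the tray), 6 mm thick (z), 62 g, a small dark dot near its +y end, which points to the empty end; all four are alike. At the start its centre is 26 mm above the bench. Coupons lie loosely on one another and slide freely.
- tape: Tape roll lying flat, 68 mm across, 19 mm high; origin at the centre of its underside. A bystander.
- tub: Blue round open tub, 69 mm across, 30 mm high; origin at the centre of its underside. A bystander.
- driver: Red-handled screwdriver lying on the bench, 157 mm long along its y, 17 mm wide, 19 mm high; origin at the middle of its underside. A bystander.

How it is judged:
On the way, in this order (a step that is already met when the one before it is completed fails the run):
1. the bar is lifted clear of both brackets (z of each of bar_end_a, bar_end_b in the frame of tray above 0.061 m), for 0.1 s.
2. the bar lies flat on the bench, off the tray (height (world z) of bar_center below 0.0125 m and height (world z) of each of bar_end_a, bar_end_b below 0.0145 m), for 0.2 s.
At the end, for the whole second after the job is handed in: Bar flat on the bench, off the tray (centre under 12.5 mm, ends under 14.5 mm high). Coupons flat (0.1 rad) in the tray, order kept, bottom one on the floor; each other 9 to 21 mm further to the empty end than the one under it, within 8 mm sideways; along the tray within 0.17 rad (all of step 2 and y of coupon_2 in the frame of coupon_1 between 0.009 and 0.021 m and x of coupon_2 in the frame of coupon_1 between -0.008 and 0.008 m and z of coupon_2 in the frame of coupon_1 between 0.004 and 0.008 m and y of coupon_3 in the frame of coupon_2 between 0.009 and 0.021 m and x of coupon_3 in the frame of coupon_2 between -0.008 and 0.008 m and z of coupon_3 in the frame of coupon_2 between 0.004 and 0.008 m and y of coupon_4 in the frame of coupon_3 between 0.009 and 0.021 m and x of coupon_4 in the frame of coupon_3 between -0.008 and 0.008 m and z of coupon_4 in the frame of coupon_3 between 0.004 and 0.008 m and angle between the y axis of each of coupon_1, coupon_2, coupon_3, coupon_4 and the y axis of tray, either way round below 0.17 rad and angle between each of coupon_1, coupon_2, coupon_3, coupon_4's own z axis and vertical below 0.1 rad and z of coupon_1 in the frame of tray below 0.0105 m and x of coupon_1 in the frame of tray between -0.04 and 0.04 m and y of coupon_1 in the frame of tray between -0.055 and 0.055 m); the robot touches nothing.
It fails at once if one end of the bar is out of its bracket while the other is still down in its slot ((z of bar_end_a in the frame of tray above 0.061 m and z of bar_end_b in the frame of tray below 0.05 m) or (z of bar_end_b in the frame of tray above 0.061 m and z of bar_end_a in the frame of tray below 0.05 m)).
It fails at once if the coupons are spread while the bar is still in the brackets (z of each of bar_end_a, bar_end_b in the frame of tray below 0.05 m and z of bar_center in the frame of tray above 0.035 m and x of bar_center in the frame of tray between -0.01 and 0.01 m and horizontal distance between coupon_4 and coupon_1 above 0.015 m).
It fails at once if the tape roll is moved by more than 20 mm (distance of tape from where it was at the start of the episode above 0.02 m).
It fails at once if the blue tub is moved by more than 20 mm (distance of tub from where it was at the start of the episode above 0.02 m).
It fails at once if the screwdriver is moved by more than 20 mm (distance of driver from where it was at the start of the episode above 0.02 m).
It also fails if it takes over 64 s, if anything falls off the work surface, if the arm or the gripper's body presses on something with over 40 N, if the wrist force passes 120 N, or if a joint passes its speed limit or range.

### The arm

A 7-joint arm with a two-finger parallel gripper is mounted at the origin on a cart in front of the work surface, level with it; the furniture and walls round the work are solid. World frame = base frame: x ahead of the robot, y to its left, z up, the work surface at z = 0. Lengths are in m, angles in rad, forces in N, time in s.
With the tool pointing down it reaches from about 0.4 to 0.85 m from the base axis. Payload 4.5 kg.
Tool frame: the origin (TCP) lies on the centre line of the jaws, within the pads' length; the fingertips stand 25 mm ahead of it and the grasp point (between the pads) lies 6 mm ahead of it; y points along the fingers, z is the direction in which the jaws open and shut, and the axes are right-handed (so a half turn about y gives the same grasp; the last joint's range is limited). The gripper opens to 85 mm and grips with 20 to 120 N. Pads are 22 mm wide; open, the fingers measure 114 mm over their backs; the gripper's body (76 mm by 85 mm) begins 54 mm behind the grasp point. The pads swing forward as they close: fully open they stand 13 mm farther back than shut.
Start: joints at [1.373, 0.689, -0.195, 1.565, 0.157, 0.902, -0.215], TCP at [0.144, -0.608, 0.256] pointing down, gripper open.
Joint ranges: [-3.01, 3.01], [-0.46, 2.08], [-1.47, 1.51], [0.13, 2.56], [-1, 4.14], [0.04, 2.09], [-2.66, 2.66]. Speed limits (rad/s): [2.57, 2.57, 3.14, 3.14, 3.14, 3.14, 3.14].

### API

Orientations are given as a 3x3 rotation matrix whose columns are the frame's x, y, z axes.
In Python, from station import * gives the robot as it stands.
- The arm moves only by the tool carry_out, never from a script. Its argument "commands" is a list that holds one entry, the list of rows, each a list of 4 numbers: the shift along the tool's x, y, z scaled (see below), then the turn about the tool's y scaled (see below). A call has 1 to 5 rows; each row is the pose to reach, as a shift and turn from the pose measured when the call began, along the tool's axes at that moment; what a row does not reach only later rows make up. The controller multiplies each number of a shift by 0.75 m and each number of a turn by 45 degrees. A row lasts 1/8 s, in which the tool goes at most 62.5 mm and 10.7 degrees, less where a joint would pass 70% of its speed; a pose out of reach is approached as far as the arm can. A call with a number of a shift or a turn outside -1 to 1 is refused whole. A call with a gripper value outside its range is refused whole. "fingers" is the finger opening in mm, from 0 to 85.4, set as the call begins (left out, the last holds). The fingers move at their own pace and stop on an object; "newtons" is the grip in N (left out, the last holds). Time passes only in rows, so rows that repeat a pose let the fingers close. It gives the time, the measured TCP pose, the force and the opening at its end, in the units of the state.
- state(): the state, without advancing time (a new reading comes with each control period).
- camera(name): name is "scene" or "top" or "wrist"; returns (picture, depth): 420x560x3 uint8, red, green, blue; 420x560 float32, m along the optical axis (not along the pixel's ray), 0 where there is no reading.
- get_calibration(name): a dict with "intrinsics" (3x3 intrinsics, pixels), "cam_to_world" (4x4, takes a point from camera to world coordinates); the wrist camera has in their place "hand_eye" (4x4, takes a point from camera to tool coordinates, whose origin is the TCP and whose axes are the tool frame's). Camera axes: x right, y down, z forward; pixel columns grow to the right and rows downward; lengths in m; the calibration is good to about 2 mm. A picture is of the moment at which its call begins: read the wrist's pose just before it. get_calibration takes no time and is no camera call.
- finish_job(): hands the job in, once; it reports no verdict.
The state is a dict: "time": time; "joint_pos": joint angles; "qd": joint speeds; "joint_efforts": joint torques, N m; "position": TCP position; "orientation": TCP orientation; "contact_force": force on the tool from outside, world axes, zero at the start; "torque": the same for the moment, N m; "gripper_width": opening from 0.0 (shut) to 1.0 (fully open).
Only numpy, scipy, OpenCV 4.12 (cv2) and the standard library are available. Lean on these libraries where they do the work, as an engineer would, in place of code of your own. Each camera call takes 0.05 s, during which the arm holds its last target.

## Working session

There is one attempt and no reset: what is moved stays moved. The work goes in short steps, Python scripts to look and compute and a tool call to move; the robot and the scene stay as the last step left them, time stands still between calls to the robot, and variables do not carry over. Pictures are saved under pics/ and viewed, and the job is handed in when it is done.

Besides the shell and the picture viewer there is one more tool, called after "Request:" as name(argument=value, ...) on one line, values as JSON. carry_out: Moves the arm, as the interface text tells. Its arguments: {"type":"object","properties":{"commands":{"type":"array"},"fingers":{"type":"number"},"newtons":{"type":"number"}},"required":["commands"]}

```bash
ls; mkdir -p pics
python3 - <<'E'
from station import *
import cv2,numpy as np
np.set_printoptions(precision=4,suppress=True)
s=state();print(s)
for n in ["scene","top"]:
    p,d=camera(n);cv2.imwrite(f"pics/{n}0.png",p[:,:,::-1]);np.save(f"{n}0.npy",d);print(n,get_calibration(n))
print(get_calibration("wrist"))
E
```

```text
pics
{'time': 0.0, 'joint_pos': array([ 1.3728,  0.69  , -0.1945,  1.5664,  0.1573,  0.9025, -0.2151]), 'qd': array([-0.0008,  0.0008, -0.0007,  0.0001, -0.0016,  0.0015, -0.0016]), 'joint_efforts': array([  0.0016, -53.9598,  -1.2663, -15.8538,   0.009 ,   0.0095,
        -0.    ]), 'position': array([ 0.1434, -0.6077,  0.2555]), 'orientation': array([[-0.9732, -0.0006,  0.2298],
       [-0.2298,  0.0018, -0.9732],
       [ 0.0001, -1.    , -0.0019]]), 'contact_force': array([-0.5987, -0.5615,  0.2036]), 'torque': array([ 0.0462, -0.025 ,  0.0317]), 'gripper_width': 0.9962308615416028}
scene {'intrinsics': array([[519.4787,   0.    , 287.2649],
       [  0.    , 519.4787, 212.1639],
       [  0.    ,   0.    ,   1.    ]]), 'cam_to_world': array([[-0.4563, -0.5234,  0.7196, -0.2984],
       [-0.8897,  0.2586, -0.3761,  0.3852],
       [ 0.0108, -0.8119, -0.5837,  0.6762],
       [ 0.    ,  0.    ,  0.    ,  1.    ]])}
top {'intrinsics': array([[396.6196,   0.    , 278.2145],
       [  0.    , 396.6196, 206.5723],
       [  0.    ,   0.    ,   1.    ]]), 'cam_to_world': array([[ 0.0221, -0.9956,  0.0915,  0.3516],
       [-0.9998, -0.0221,  0.0008,  0.0019],
       [ 0.0012, -0.0915, -0.9958,  0.9348],
       [ 0.    ,  0.    ,  0.    ,  1.    ]])}
{'intrinsics': array([[295.9358,   0.    , 279.8338],
       [  0.    , 295.9358, 203.8649],
       [  0.    ,   0.    ,   1.    ]]), 'hand_eye': array([[-0.0006,  0.9652,  0.2614, -0.0662],
       [-0.0011, -0.2614,  0.9652, -0.1179],
       [ 1.    ,  0.0003,  0.0012,  0.0001],
       [ 0.    ,  0.    ,  0.    ,  1.    ]])}
```

View pics/top0.png

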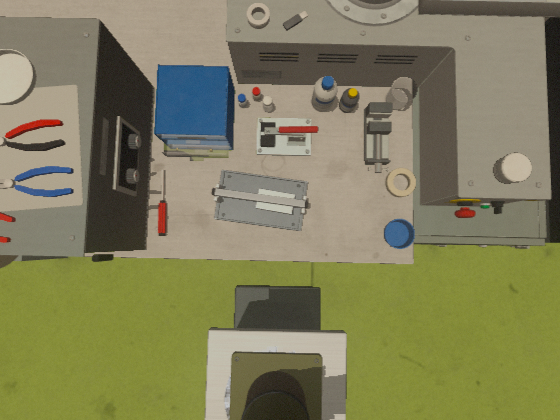

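View pics/scene0.png

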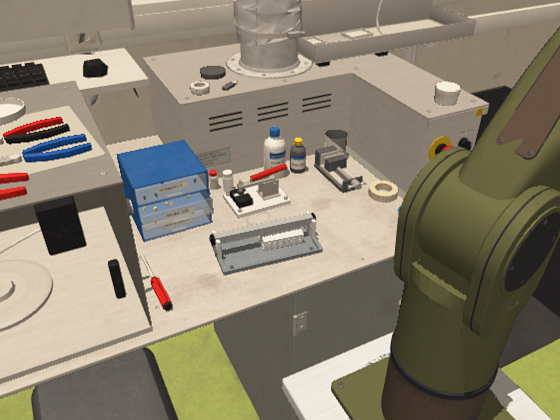

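```bash
cat > h.py <<'E'
from station import *
import cv2,numpy as np
np.set_printoptions(precision=4,suppress=True)
def ray(name,u,v,z,T=None):
    c=get_calibration(name);K=c["intrinsics"]
    if T is None:T=c["cam_to_world"]
    d=T[:3,:3]@np.linalg.solve(K,[u,v,1.]);o=T[:3,3]
    return o+d*(z-o[2])/d[2]
def wristT(s):
    T=np.eye(4);T[:3,:3]=s["orientation"];T[:3,3]=s["position"]
    return T@get_calibration("wrist")["hand_eye"]
def crop(p,u0,v0,u1,v1,f,fn):
    cv2.imwrite(fn,cv2.resize(p[v0:v1,u0:u1,::-1],None,fx=f,fy=f,interpolation=cv2.INTER_CUBIC))
E
python3 - <<'E'
from h import *
p=cv2.imread("pics/top0.png")[:,:,::-1]
crop(p,200,160,330,240,6,"pics/top0c.png")
p=cv2.imread("pics/scene0.png")[:,:,::-1]
crop(p,200,200,330,280,6,"pics/scene0c.png")
for u,v in [(222,171),(307,181),(302,229),(216,220)]: print(ray("top",u,v,.01))
E
```

```text
[0.518  0.1372 0.01  ]
[ 0.4986 -0.0638  0.01  ]
[ 0.3854 -0.0539  0.01  ]
[0.402  0.1472 0.01  ]
```

View pics/top0c.png

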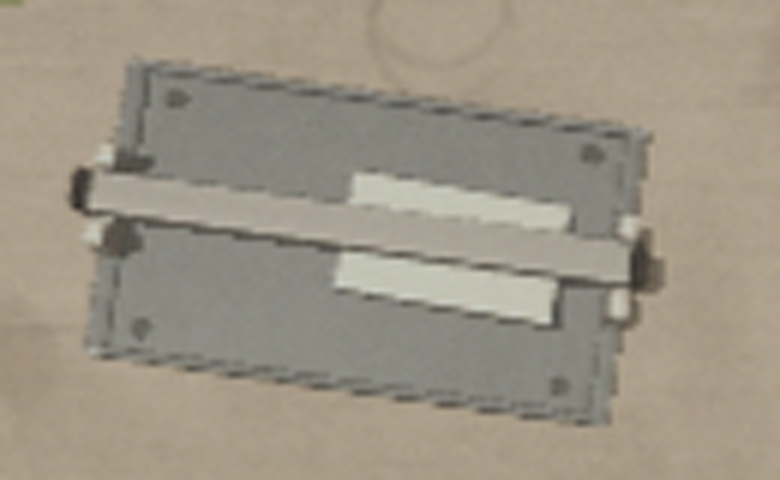

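View pics/scene0c.png

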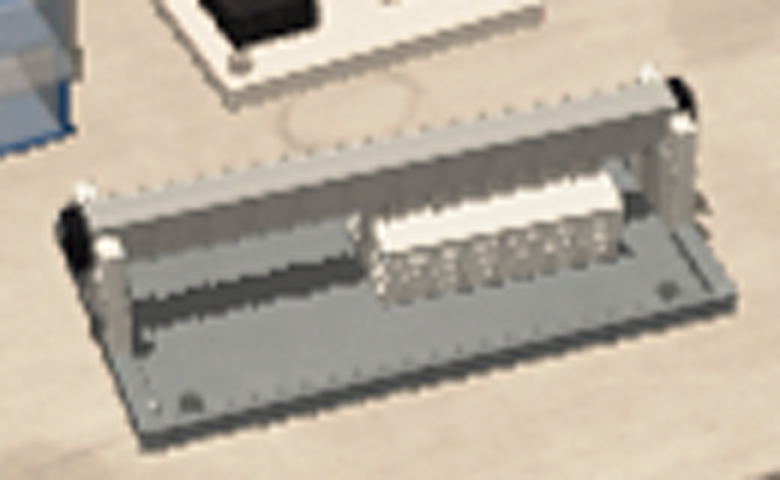

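Run:
```python
from h import *
d=np.load("top0.npy");c=get_calibration("top");K=c["intrinsics"];T=c["cam_to_world"]
v,u=np.mgrid[0:420,0:560]
P=np.stack([(u-K[0,2])/K[0,0]*d,(v-K[1,2])/K[1,1]*d,d],-1)@T[:3,:3].T+T[:3,3]
for (a,b) in [(398,233),(401,183),(430,150),(430,220),(430,240),(500,220),(480,120),(325,80),(378,110),(378,165),(285,137),(415,230),(262,200),(250,215),(285,212),(275,190)]: print((a,b),P[b,a],d[b,a])
p=cv2.imread("pics/top0.png")[:,:,::-1].astype(int)
# white stack mask
hsv=cv2.cvtColor(p.astype(np.uint8),cv2.COLOR_RGB2HSV)
m=(p.min(-1)>190);m[:160]=0;m[240:]=0;m[:,:205]=0;m[:,325:]=0
print(m.sum()); 
# coupon corners (crop px /6 + offset)
yh=np.array([.089,.996]);xh=np.array([.996,-.089]);C=np.array([.451,.0417])
def tr(q): return ((q[:2]-C)@xh,(q[:2]-C)@yh)
for a,b in [(352,172),(570,205),(335,288),(553,326)]:
    w=ray("top",200+a/6-.5,160+b/6-.5,.029);print("coup",w,tr(w))
for a,b in [(82,190),(638,268)]:
    w=ray("top",200+a/6-.5,160+b/6-.5,.053);print("barend",w,tr(w))
for a,b in [(92,172),(92,210),(632,247),(629,288)]:
    w=ray("top",200+a/6-.5,160+b/6-.5,.053);print("barcorner",w,tr(w))
for a,b in [(135,62),(648,132),(608,424),(90,350)]:
    w=ray("top",200+a/6-.5,160+b/6-.5,.01);print("tray",w,tr(w))
```

```text
(398, 233) [ 0.3813 -0.2794  0.0037] 0.92966604
(401, 183) [ 0.4999 -0.2874  0.0028] 0.94138473
(430, 150) [ 0.5641 -0.3305  0.0723] 0.8780594
(430, 220) [ 0.4172 -0.3763 -0.0525] 0.98878926
(430, 240) [ 0.3675 -0.377  -0.056 ] 0.9877025
(500, 220) [ 0.421  -0.5505 -0.0518] 0.98833096
(480, 120) [ 0.589  -0.3712  0.2114] 0.74174106
(325, 80) [ 0.6962 -0.0901  0.1263] 0.8365636
(378, 110) [ 0.6593 -0.2204  0.0527] 0.90635335
(378, 165) [ 0.5354 -0.2246  0.0354] 0.91218865
(285, 137) [ 0.6025 -0.0097  0.0127] 0.9411227
(415, 230) [ 0.3914 -0.3388 -0.0529] 0.9869007
(262, 200) [0.4465 0.0392 0.0545] 0.8853207
(250, 215) [0.4157 0.0685 0.0053] 0.9314524
(285, 212) [ 0.4228 -0.0131  0.0283] 0.90915626
(275, 190) [0.4761 0.0112 0.0061] 0.93618137
0
coup [0.4764 0.0498 0.029 ] (np.float64(0.0246027464606613), np.float64(0.0103122784987486))
coup [ 0.4655 -0.0341  0.029 ] (np.float64(0.021217131561038678), np.float64(-0.07421566315277668))
coup [0.4316 0.0551 0.029 ] (np.float64(-0.02052150324077959), np.float64(0.011601095745372858))
coup [ 0.4189 -0.0285  0.029 ] (np.float64(-0.02574147250
[... 350 characters left out ...]
corner [0.4567 0.1451 0.053 ] (np.float64(-0.0035587891149405594), np.float64(0.10349053126188525))
barcorner [ 0.4473 -0.0565  0.053 ] (np.float64(0.0050207979157598556), np.float64(-0.09818405622781254))
barcorner [ 0.4319 -0.0557  0.053 ] (np.float64(-0.01035762468861823), np.float64(-0.09868331502544875))
tray [0.5208 0.1373 0.01  ] (np.float64(0.06099386891552773), np.float64(0.10144803010751871))
tray [ 0.4975 -0.065   0.01  ] (np.float64(0.05576369429587578), np.float64(-0.10209141581046084))
tray [ 0.3826 -0.0512  0.01  ] (np.float64(-0.05981918026451645), np.float64(-0.09859598883200445))
tray [0.4069 0.1508 0.01  ] (np.float64(-0.05359874938333516), np.float64(0.10478736250680933))
```

```bash
cat >> h.py <<'E'
def ang(s):
    z=s["orientation"][:,2];return np.degrees(np.arctan2(z[1],z[0]))
def plan(pos,deg):
    s=state();R=s["orientation"];d=R.T@(np.array(pos)-s["position"])
    a=(deg-ang(s)+180)%360-180
    print("t",round(s["time"],2),"pos",s["position"],"ang",round(ang(s),2),"w",round(s["gripper_width"]*85.4,1))
    print("rows:",np.round(d/.75,4).tolist(),round(-a/45,4),"F",s["contact_force"])
YAW=np.arctan2(.1176,.993)
C=np.array([.452,.043]);xh=np.array([.993,-.1176]);yh=np.array([.1176,.993])
def tw(x,y): return C+x*xh+y*yh
def tt(p): p=np.array(p)[:2]-C; return np.array([p@xh,p@yh])
E
python3 - <<'E'
from h import *
plan([.40,-.28,.25],-45)
print(tw(0,.025))
E
```

```text
t 0.1 pos [ 0.1434 -0.6078  0.2555] ang -76.71 w 85.4
rows: [-0.4334, 0.0079, -0.3467] -0.7047 F [-0.0279  0.5756  0.2672]
[0.4549 0.0678]
```

Request:
carry_out(commands=[[[-0.433,0.008,-0.347,-0.7],[-0.433,0.008,-0.347,-0.7],[-0.433,0.008,-0.347,-0.7],[-0.433,0.008,-0.347,-0.7],[-0.433,0.008,-0.347,-0.7]]], fingers=46, newtons=60)

```text
time: 0.72
position: [0.3366, -0.3602, 0.2514]
orientation: [[-0.71, -0.0, 0.704], [-0.704, 0.002, -0.71], [-0.001, -1.0, -0.002]]
contact_force: [1.7, 0.5, -1.2]
gripper_width: 0.539
```

Run:
```python
from h import *
plan([.455,.068,.2],-6.75)
```

```text
t 0.72 pos [ 0.3366 -0.3602  0.2514] ang -45.24 w 46.0
rows: [-0.5141, 0.0695, -0.2941] -0.8554 F [ 1.6539  0.493  -1.1601]
```

Request:
carry_out(commands=[[[-0.514,0.07,-0.294,-0.855],[-0.514,0.07,-0.294,-0.855],[-0.514,0.07,-0.294,-0.855],[-0.514,0.07,-0.294,-0.855],[-0.514,0.07,-0.294,-0.855]]])

```text
time: 1.35
position: [0.4191, -0.061, 0.2151]
orientation: [[-0.117, -0.0, 0.993], [-0.993, 0.002, -0.117], [-0.002, -1.0, -0.001]]
contact_force: [0.6, -0.2, 0.8]
gripper_width: 0.536
```

Run:
```python
from h import *
plan([.455,.068,.2],-6.75)
```

```text
t 1.35 pos [ 0.4191 -0.061   0.2151] ang -6.75 w 45.7
rows: [-0.1764, 0.0204, 0.0274] 0.0001 F [ 0.6002 -0.1955  0.7718]
```

Request:
carry_out(commands=[[[-0.176,0.02,0.027,0],[-0.176,0.02,0.027,0],[-0.176,0.02,0.027,0],[-0.176,0.02,0.027,0],[-0.176,0.02,0.027,0]]])

```text
time: 1.98
position: [0.4541, 0.0654, 0.2002]
orientation: [[-0.12, -0.001, 0.993], [-0.993, 0.0, -0.12], [-0.0, -1.0, -0.002]]
contact_force: [0.3, -0.1, 0.3]
gripper_width: 0.54
```

Run:
```python
from h import *
plan([.455,.068,.2],-6.75)
s=state();T=wristT(s);p,d=camera("wrist");np.savez("w1.npz",p=p,d=d,T=T);cv2.imwrite("pics/w1.png",p[:,:,::-1])
```

```text
t 1.98 pos [0.4541 0.0654 0.2002] ang -6.91 w 46.1
rows: [-0.0035, 0.0003, 0.0008] -0.0036 F [ 0.3443 -0.0905  0.3262]
```

View pics/w1.png

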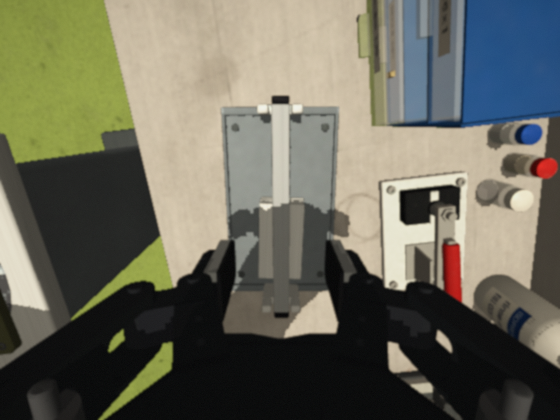

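Run:
```python
from h import *
z=np.load("w1.npz");p=z["p"];T=z["T"];d=z["d"]
crop(p,215,90,345,320,2.6,"pics/w1c.png")
g=cv2.cvtColor(p,cv2.COLOR_RGB2GRAY).astype(float)
for r in (125,150,180,200,230,260,290):
    gr=np.diff(g[r,255:305]);print(r,g[r,262:300].astype(int))
```

```text
125 [149 149 149 149 151 150 150 149 148 158 181 201 207 207 207 207 206 205
 203 200 200 201 203 206 206 200 177 138 129 142 148 149 150 149 149 147
 148 145]
150 [152 152 153 152 151 151 151 150 146 148 168 191 204 206 205 206 205 203
 202 201 199 200 203 204 206 200 179 145 136 143 146 148 145 146 146 146
 145 144]
180 [150 150 150 150 150 150 150 147 143 142 162 188 201 204 203 203 202 202
 202 200 198 199 201 202 202 198 178 152 142 145 147 147 147 146 147 147
 148 148]
200 [143 137 139 149 155 156 159 167 171 169 170 184 197 201 202 201 200 200
 200 198 197 198 200 200 200 198 180 145 129 149 164 152 135 128 127 130
 139 155]
230 [121 120 122 121 119 121 123 122 121 116 104  93  91  91  93  92  92  92
  93  93  92  90  90  92  92  91  91  99 111 118 120 121 121 125 123 124
 124 123]
260 [118 120 119 119 120 122 120 121 119 117 106  94  90  91  91  90  91  90
  91  92  91  90  91  89  90  89  95 106 116 119 121 121 121 124 124 123
 121 121]
290 [75 76 79 81 81 79 81 81 80 81 80 81 86 87 90 87 89 88 89 89 88 89 88 88
 89 87 83 83 81 82 82 81 82 80 81 77 71 69]
```

View pics/w1c.png

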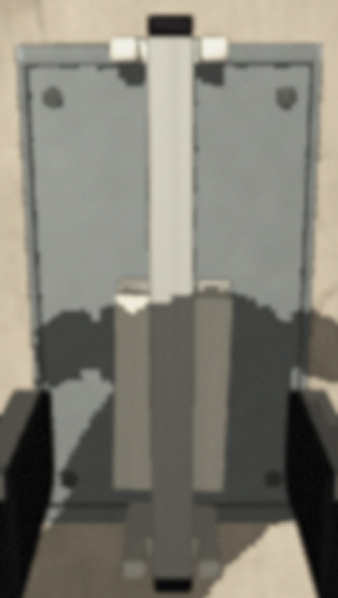

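Run:
```python
from h import *
z=np.load("w1.npz");T=z["T"]
def w(a,b,h): return ray("wrist",215+a/2.6-.5,90+b/2.6-.5,h,T)
def w0(u,v,h): return ray("wrist",u,v,h,T)
a=w0(280.2,125,.053);b=w0(280.2,180,.053);c=w0(280.4,260,.053);print("bar",a,b,c,np.degrees(np.arctan2(*(a-c)[:2])))
print("barwidth",np.linalg.norm(w0(272.2,150,.053)-w0(288.3,150,.053)))
e1=w(170,16,.053);e2=w(173,578,.053);print("ends",e1,e2,(e1+e2)/2,np.linalg.norm(e1-e2))
e1=w(17,44,.01);e2=w(322,43,.01);print("tray far corners",e1,e2,(e1+e2)/2)
L=[(116,287),(231,284),(114,489),(223,491)]
for q in L:
    k=w(*q,.029);print("coupon",k,tt(k))
k=np.mean([w(*q,.029) for q in L],0);print(k,tt(k))
plan([.455,.068,.2],-6.75)
```

```text
bar [0.4623 0.1296 0.053 ] [0.4565 0.0817 0.053 ] [0.4472 0.0028 0.053 ] 6.77334855034569
barwidth 0.014241493118837245
ends [0.4649 0.1534 0.053 ] [ 0.4409 -0.0552  0.053 ] [0.4529 0.0491 0.053 ] 0.20993889077678002
tray far corners [0.4062 0.1541 0.01  ] [0.5216 0.1405 0.01  ] [0.4639 0.1473 0.01  ]
coupon [0.4325 0.0596 0.029 ] [-0.0214  0.0142]
coupon [0.4769 0.0554 0.029 ] [0.0232 0.0153]
coupon [ 0.4196 -0.0266  0.029 ] [-0.024  -0.0729]
coupon [ 0.4647 -0.033   0.029 ] [ 0.0215 -0.0739]
[0.4484 0.0139 0.029 ] [-0.0001 -0.0294]
t 2.02 pos [0.4542 0.0654 0.2003] ang -6.94 w 45.8
rows: [-0.0036, 0.0004, 0.0006] -0.0042 F [-0.3599 -0.2207 -0.5637]
```

Run:
```python
from h import *
plan([.4554,.0728,.052],-6.75)
```

```text
t 2.02 pos [0.4542 0.0654 0.2003] ang -6.94 w 45.8
rows: [-0.0099, 0.1977, 0.0006] -0.0042 F [-0.3599 -0.2207 -0.5637]
```

Request:
carry_out(commands=[[[-0.01,0.07,0.0005,-0.004],[-0.01,0.13,0.0005,-0.004],[-0.01,0.17,0.0005,-0.004],[-0.01,0.198,0.0005,-0.004],[-0.01,0.198,0.0005,-0.004]]])

```text
time: 2.65
position: [0.4545, 0.0713, 0.0509]
orientation: [[-0.119, -0.004, 0.993], [-0.993, -0.001, -0.119], [0.002, -1.0, -0.004]]
contact_force: [-0.9, -0.4, 1.2]
gripper_width: 0.54
```

Run:
```python
from h import *
plan([.4554,.0728,.052],-6.75)
p,d=camera("scene");crop(p,190,190,340,290,5,"pics/s1.png")
```

```text
t 2.65 pos [0.4545 0.0713 0.0509] ang -6.86 w 46.1
rows: [-0.0021, -0.0015, 0.001] -0.0025 F [-0.9079 -0.448   1.1644]
```

View pics/s1.png

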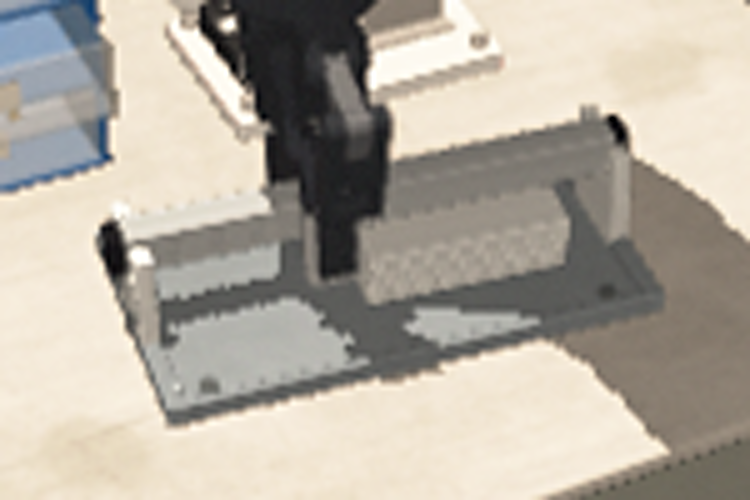

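The fingers stand either side of the bar, with the near finger at about (335,250) clear of the stack. I'm closing now.

Request:
carry_out(commands=[[[0,0,0.001,0],[0,0,0.001,0],[0,0,0.001,0],[0,0,0.001,0]]], fingers=0, newtons=80)

```text
time: 3.2
position: [0.4563, 0.0709, 0.053]
orientation: [[-0.121, -0.0, 0.993], [-0.993, -0.001, -0.121], [0.001, -1.0, -0.0]]
contact_force: [0.0, -1.0, 5.5]
gripper_width: 0.17
```

Run:
```python
from h import *
plan([.4554,.0728,.052],-6.75)
p,d=camera("scene");crop(p,190,190,340,290,5,"pics/s2.png")
```

```text
t 3.2 pos [0.4563 0.0709 0.053 ] ang -6.92 w 14.5
rows: [-0.0024, 0.0013, -0.0015] -0.0038 F [ 0.0056 -1.0438  5.4749]
```

View pics/s2.png

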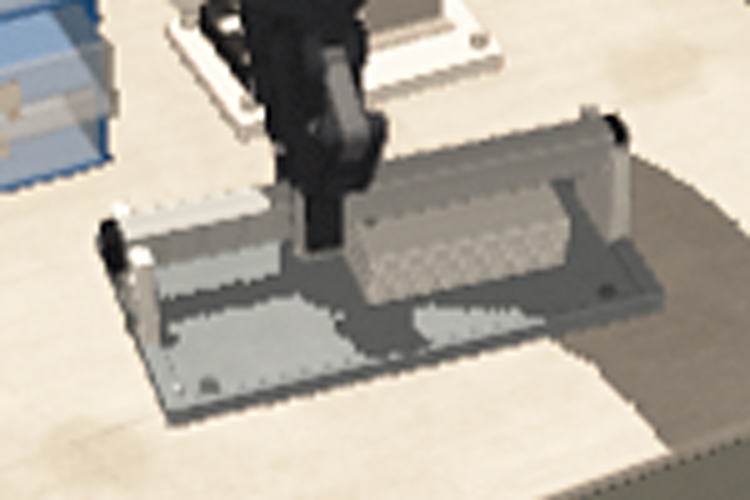

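Request:
carry_out(commands=[[[0,-0.01,0,0],[0,-0.025,0,0],[0,-0.045,0,0],[0,-0.07,0,0],[0,-0.09,0,0]]])

```text
time: 3.88
position: [0.4565, 0.0708, 0.122]
orientation: [[-0.121, 0.001, 0.993], [-0.993, -0.0, -0.121], [0.0, -1.0, 0.001]]
contact_force: [-0.7, -0.8, -1.4]
gripper_width: 0.17
```

Run:
```python
from h import *
plan([.4554,.0728,.12],-50)
p,d=camera("scene");crop(p,190,150,340,290,4,"pics/s3.png")
```

```text
t 3.88 pos [0.4565 0.0708 0.122 ] ang -6.93 w 14.5
rows: [-0.0024, 0.0027, -0.0017] 0.9571 F [-0.7068 -0.7699 -1.3722]
```

View pics/s3.png

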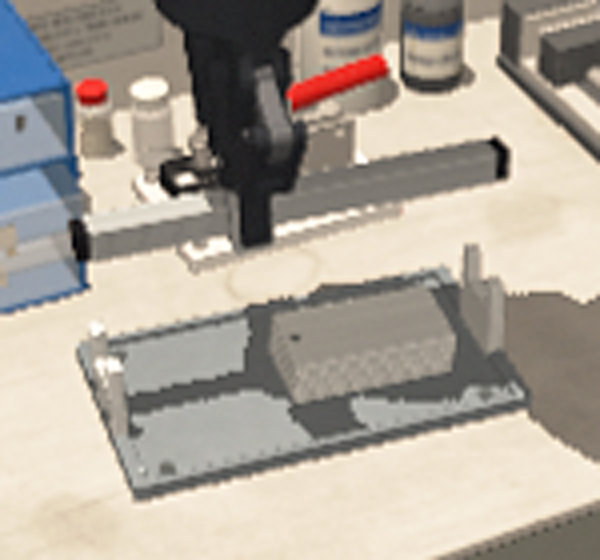

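Run:
```python
from h import *
plan([.459,-.15,.122],-50)
```

```text
t 3.92 pos [0.4571 0.0709 0.1233] ang -6.95 w 14.6
rows: [0.292, 0.0017, 0.0381] 0.9567 F [-0.6503  0.2868  0.0879]
```

Request:
carry_out(commands=[[[0.04,0,0.005,0.2],[0.1,0,0.012,0.4],[0.16,0,0.02,0.6],[0.22,0,0.03,0.8],[0.292,0,0.038,0.957]]])

```text
time: 4.55
position: [0.4594, -0.1507, 0.1237]
orientation: [[-0.768, 0.004, 0.641], [-0.641, 0.001, -0.768], [-0.004, -1.0, 0.002]]
contact_force: [0.2, 0.0, -1.6]
gripper_width: 0.174
```

Run:
```python
from h import *
plan([.459,-.15,.1],-90)
```

```text
t 4.55 pos [ 0.4594 -0.1507  0.1237] ang -50.16 w 14.9
rows: [-0.0001, 0.0316, -0.0011] 0.8854 F [ 0.2131  0.0318 -1.6105]
```

Request:
carry_out(commands=[[[0,0.01,-0.001,0.2],[0,0.02,-0.001,0.4],[0,0.03,-0.001,0.6],[0,0.04,-0.001,0.8],[0,0.05,-0.001,0.885]]])

```text
time: 5.18
position: [0.4591, -0.15, 0.0861]
orientation: [[-1.0, 0.004, -0.002], [0.002, 0.001, -1.0], [-0.004, -1.0, -0.001]]
contact_force: [-0.7, 0.4, -1.2]
gripper_width: 0.174
```

Run:
```python
from h import *
plan([.459,-.15,.03],-90)
p,d=camera("top");crop(p,180,100,430,270,3,"pics/t4.png")
p,d=camera("scene");crop(p,190,150,430,290,3,"pics/s4.png")
```

```text
t 5.17 pos [ 0.4591 -0.15    0.0861] ang -90.1 w 14.9
rows: [0.0005, 0.0749, 0.0001] -0.0021 F [-0.6765  0.3632 -1.1721]
```

View pics/t4.png

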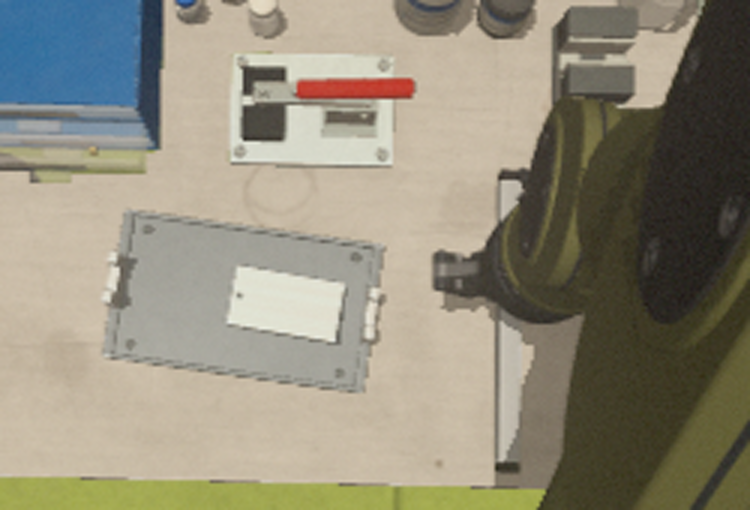

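View pics/s4.png

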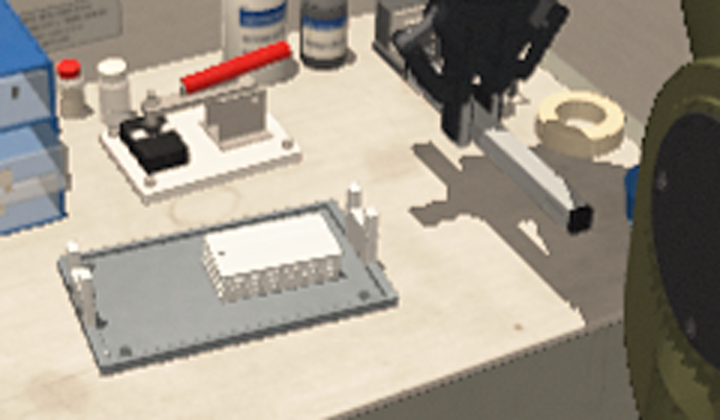

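Run:
```python
from h import *
for v,u in [(175,509),(467,508)]: print(ray("top",u/3+180,v/3+100,.085))
```

```text
[ 0.5386 -0.1505  0.085 ]
[ 0.3282 -0.151   0.085 ]
```

Request:
carry_out(commands=[[[0,0.025,0,0],[0,0.045,0,0],[0,0.062,0,0],[0,0.07,0,0],[0,0.073,0,0]]])

```text
time: 5.9
position: [0.4588, -0.1498, 0.0306]
orientation: [[-1.0, 0.003, 0.001], [-0.001, 0.001, -1.0], [-0.003, -1.0, -0.001]]
contact_force: [0.4, -0.5, -0.9]
gripper_width: 0.171
```

Run:
```python
from h import *
plan([.459,-.15,.027],-90)
```

```text
t 5.9 pos [ 0.4588 -0.1498  0.0306] ang -89.93 w 14.6
rows: [-0.0003, 0.0048, 0.0003] 0.0016 F [ 0.3697 -0.5265 -0.8678]
```

Request:
carry_out(commands=[[[0,0.004,0,0],[0,0.006,0,0],[0,0.008,0,0],[0,0.009,0,0]]])

```text
time: 6.4
position: [0.4589, -0.1498, 0.0254]
orientation: [[-1.0, 0.004, 0.001], [-0.001, 0.001, -1.0], [-0.004, -1.0, -0.001]]
contact_force: [-2.6, 0.6, 22.5]
gripper_width: 0.17
```

Run:
```python
from h import *
plan([.459,-.15,.027],-90)
p,d=camera("scene");crop(p,320,150,440,250,6,"pics/s5.png")
```

```text
t 6.4 pos [ 0.4589 -0.1498  0.0254] ang -89.93 w 14.5
rows: [-0.0001, -0.0021, 0.0003] 0.0016 F [-2.6363  0.6245 22.4576]
```

View pics/s5.png

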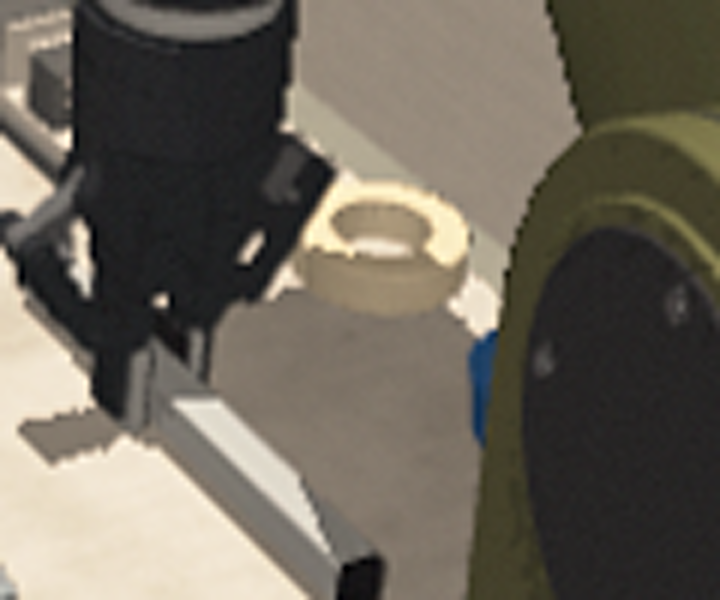

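Request:
carry_out(commands=[[[0,-0.001,0,0],[0,-0.001,0,0],[0,-0.001,0,0],[0,-0.001,0,0]]], fingers=34, newtons=20)

```text
time: 6.95
position: [0.4588, -0.1498, 0.026]
orientation: [[-1.0, 0.003, 0.001], [-0.001, 0.001, -1.0], [-0.003, -1.0, -0.001]]
contact_force: [0.4, 0.4, -0.1]
gripper_width: 0.396
```

Run:
```python
from h import *
plan([.459,-.15,.1],-90)
p,d=camera("scene");crop(p,320,150,440,250,6,"pics/s6.png")
```

```text
t 6.95 pos [ 0.4588 -0.1498  0.026 ] ang -89.93 w 33.8
rows: [-0.0006, -0.0986, 0.0002] 0.0017 F [ 0.4053  0.4293 -0.1314]
```

View pics/s6.png

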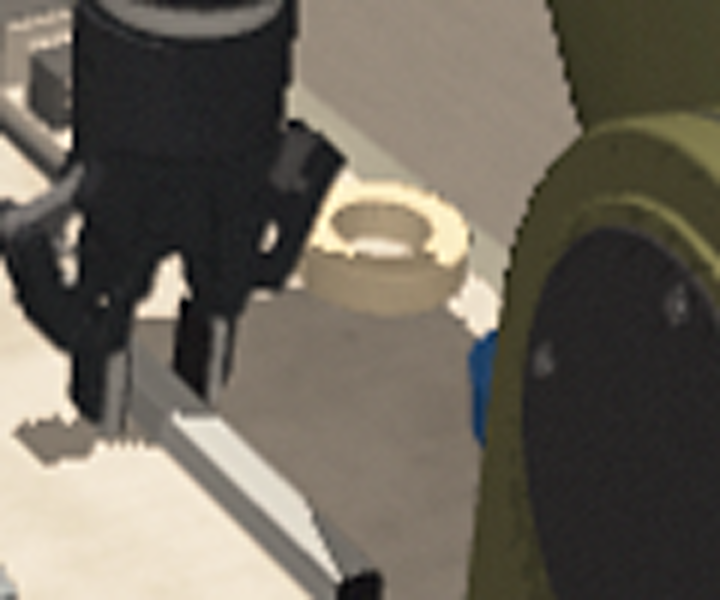

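Request:
carry_out(commands=[[[0,-0.05,0,0],[0,-0.1,0,0],[0,-0.125,0,0],[0,-0.125,0,0]]])

```text
time: 7.5
position: [0.4592, -0.1501, 0.1209]
orientation: [[-1.0, 0.006, 0.001], [-0.001, 0.0, -1.0], [-0.006, -1.0, -0.0]]
contact_force: [-0.7, -0.8, -0.2]
gripper_width: 0.397
```

Run:
```python
from h import *
plan([.45,-.106,.12],-46)
p,d=camera("scene");crop(p,200,150,440,290,3,"pics/s7.png")
```

```text
t 7.5 pos [ 0.4592 -0.1501  0.1209] ang -89.93 w 33.9
rows: [0.0122, 0.0011, -0.0589] -0.9763 F [-0.7473 -0.7589 -0.1845]
```

View pics/s7.png

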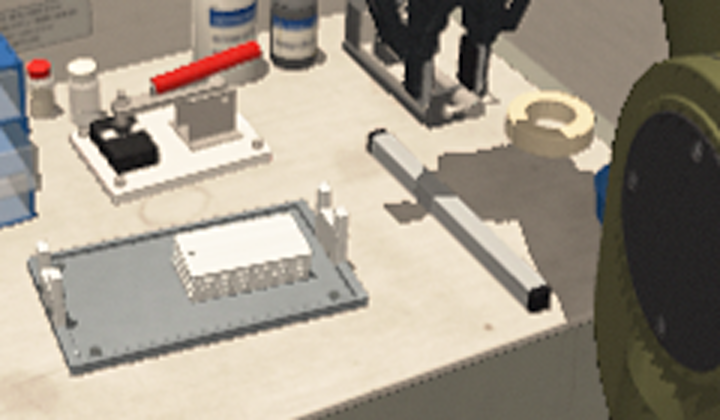

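The bar lies flat on the bench, its ends at about (375,140) and (540,297). The stack is still intact and square. Next I go to a clear spot to calibrate the fingertip height at the coupon opening.

Request:
carry_out(commands=[[[0.012,0,-0.059,-0.24],[0.012,0,-0.059,-0.48],[0.012,0,-0.059,-0.72],[0.012,0,-0.059,-0.96],[0.012,0,-0.059,-0.976]]], fingers=46)

```text
time: 8.18
position: [0.449, -0.1055, 0.1189]
orientation: [[-0.72, 0.002, 0.694], [-0.694, 0.002, -0.72], [-0.003, -1.0, 0.0]]
contact_force: [0.3, -0.1, 0.0]
gripper_width: 0.543
```

Run:
```python
from h import *
plan([.45,-.106,.06],-6.75)
```

```text
t 8.18 pos [ 0.449  -0.1055  0.1189] ang -46.06 w 46.4
rows: [-0.0003, 0.0785, 0.0014] -0.8736 F [ 0.2889 -0.1381  0.0331]
```

Request:
carry_out(commands=[[[0,0,0.001,-0.23],[0,0.02,0.001,-0.46],[0,0.05,0.001,-0.69],[0,0.079,0.001,-0.873],[0,0.079,0.001,-0.873]]])

```text
time: 8.8
position: [0.4485, -0.1056, 0.0581]
orientation: [[-0.121, -0.001, 0.993], [-0.993, 0.002, -0.121], [-0.002, -1.0, -0.002]]
contact_force: [0.1, -0.3, 0.6]
gripper_width: 0.54
```

Run:
```python
from h import *
plan([.45,-.106,.026],-6.75)
```

```text
t 8.8 pos [ 0.4485 -0.1056  0.0581] ang -6.96 w 46.2
rows: [0.0003, 0.0428, 0.0021] -0.0046 F [ 0.1359 -0.3291  0.5693]
```

Request:
carry_out(commands=[[[0,0.02,0,0],[0,0.035,0,0],[0,0.042,0,0],[0,0.044,0,0],[0,0.046,0,0]]])

```text
time: 9.43
position: [0.4488, -0.1058, 0.0241]
orientation: [[-0.126, -0.001, 0.992], [-0.992, 0.001, -0.126], [-0.001, -1.0, -0.001]]
contact_force: [0.4, -0.5, 0.5]
gripper_width: 0.539
```

Request:
carry_out(commands=[[[0,0.001,0,0],[0,0.002,0,0],[0,0.003,0,0],[0,0.004,0,0],[0,0.005,0,0]]])

```text
time: 10.05
position: [0.449, -0.1059, 0.0225]
orientation: [[-0.128, 0.002, 0.992], [-0.992, 0.001, -0.128], [-0.001, -1.0, 0.002]]
contact_force: [-3.2, -0.4, 34.4]
gripper_width: 0.537
```

Run:
```python
from h import *
L=[ray("top",180+a/3-.33,100+b/3-.33,.029) for a,b in [(238,265),(346,283),(336,343),(227,324)]]
L=np.array(L);print([tt(q) for q in L],tt(L.mean(0)),L.mean(0),tw(0,-.03))
plan([.4485,.0132,.11],-6.75)
```

```text
[array([0.0241, 0.0078]), array([ 0.0219, -0.0762]), array([-0.0249, -0.0749]), array([-0.0221,  0.0095])] [-0.0002 -0.0335] [0.4478 0.0098 0.029 ] [0.4485 0.0132]
t 10.05 pos [ 0.449  -0.1059  0.0225] ang -7.33 w 45.9
rows: [-0.1575, -0.1165, -0.0207] -0.0129 F [-3.1939 -0.4478 34.3979]
```

Request:
carry_out(commands=[[[0,-0.05,0,0],[0,-0.1,0,0],[0,-0.12,0,0],[0,-0.12,0,0]]], fingers=58)

```text
time: 10.55
position: [0.4493, -0.1064, 0.1135]
orientation: [[-0.129, 0.005, 0.992], [-0.992, 0.0, -0.129], [-0.001, -1.0, 0.004]]
contact_force: [0.0, -0.5, 0.2]
gripper_width: 0.676
```

Run:
```python
from h import *
plan([.4485,.0132,.11],-6.75)
```

```text
t 10.55 pos [ 0.4493 -0.1064  0.1135] ang -7.44 w 57.7
rows: [-0.158, 0.0047, -0.0218] -0.0153 F [ 0.0277 -0.5331  0.1774]
```

Request:
carry_out(commands=[[[-0.08,0,-0.01,-0.01],[-0.158,0.005,-0.0215,-0.01],[-0.158,0.005,-0.0215,-0.01],[-0.158,0.005,-0.0215,-0.01]]])

```text
time: 11.05
position: [0.448, 0.0128, 0.109]
orientation: [[-0.121, 0.003, 0.993], [-0.993, -0.001, -0.121], [0.001, -1.0, 0.003]]
contact_force: [0.5, -0.1, 0.3]
gripper_width: 0.676
```

Run:
```python
from h import *
plan([.448,.012,.0355],-7)
s=state();T=wristT(s);p,d=camera("wrist");np.savez("w2.npz",p=p,d=d,T=T);cv2.imwrite("pics/w2.png",p[:,:,::-1])
```

```text
t 11.05 pos [0.448  0.0128 0.109 ] ang -6.94 w 57.8
rows: [0.001, 0.098, -0.0002] 0.0013 F [ 0.4778 -0.0537  0.2767]
```

View pics/w2.png

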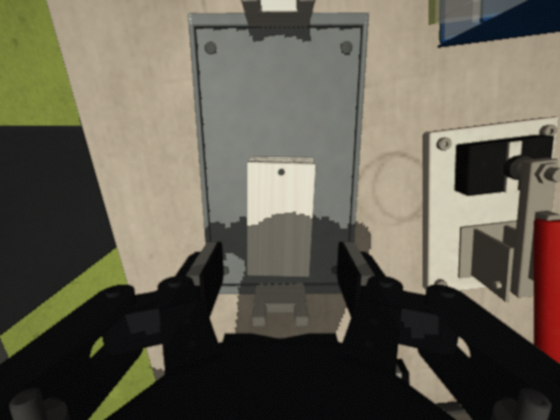

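The stack (u 247–315, v 163–276) is centred between the fingers and nothing stands under the tips. I'm going down.

Request:
carry_out(commands=[[[0,0.03,0,0],[0,0.06,0,0],[0,0.08,0,0],[0,0.092,0,0],[0,0.096,0,0]]])

```text
time: 11.72
position: [0.4478, 0.0097, 0.0362]
orientation: [[-0.125, 0.001, 0.992], [-0.992, -0.004, -0.125], [0.004, -1.0, 0.002]]
contact_force: [0.3, 0.2, 0.3]
gripper_width: 0.677
```

Run:
```python
from h import *
plan([.448,.012,.0355],-7)
p,d=camera("scene");crop(p,220,190,340,280,6,"pics/s8.png")
```

```text
t 11.72 pos [0.4478 0.0097 0.0362] ang -7.21 w 57.8
rows: [-0.0031, 0.001, -0.0002] -0.0046 F [0.2845 0.2011 0.2633]
```

View pics/s8.png

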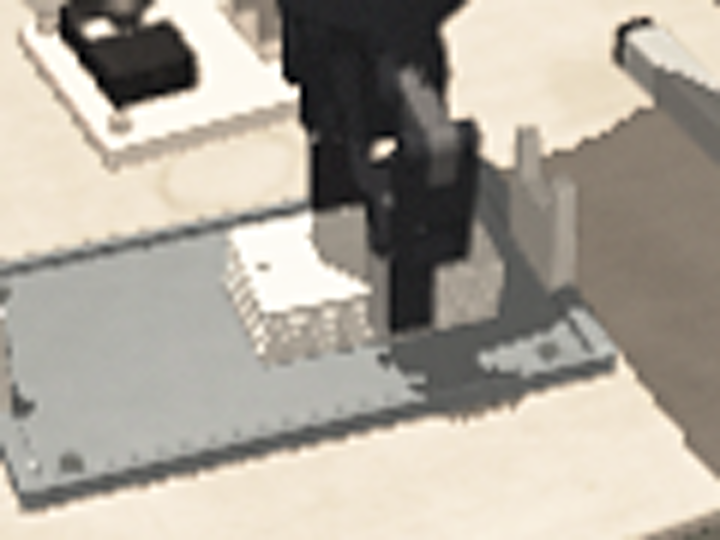

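Request:
carry_out(commands=[[[0,0.0005,0,0],[0,0.0005,0,0],[0,0.0005,0,0],[0,0.0005,0,0],[0,0.0005,0,0]]], fingers=0, newtons=30)

```text
time: 12.4
position: [0.4478, 0.0087, 0.036]
orientation: [[-0.127, 0.001, 0.992], [-0.992, -0.005, -0.127], [0.005, -1.0, 0.002]]
contact_force: [-1.3, -1.4, 6.0]
gripper_width: 0.528
```

Run:
```python
from h import *
plan([.448,.012,.0355],-7)
s=state();print("tip tray",tt(s["position"]))
```

```text
t 12.4 pos [0.4478 0.0087 0.036 ] ang -7.3 w 45.1
rows: [-0.0045, 0.0006, -0.0002] -0.0067 F [-1.3143 -1.4451  5.9588]
tip tray [-0.0002 -0.0346]
```

Request:
carry_out(commands=[[[0,-0.0015,0,0],[0,-0.003,0,0],[-0.007,-0.003,0,0],[-0.014,-0.003,0,0],[-0.02,-0.003,0,0]]])

```text
time: 13.02
position: [0.4497, 0.0244, 0.0381]
orientation: [[-0.126, 0.001, 0.992], [-0.992, -0.005, -0.126], [0.004, -1.0, 0.002]]
contact_force: [0.4, -0.6, -2.1]
gripper_width: 0.529
```

Run:
```python
from h import *
plan([.448,.012,.0355],-7)
s=state();print("tip tray",tt(s["position"]))
p,d=camera("scene");crop(p,220,190,340,280,6,"pics/s9.png")
```

```text
t 13.03 pos [0.4497 0.0244 0.0381] ang -7.26 w 45.2
rows: [0.0167, 0.0035, -0.0002] -0.0058 F [ 0.3766 -0.6415 -2.0758]
tip tray [-0.0001 -0.0188]
```

View pics/s9.png

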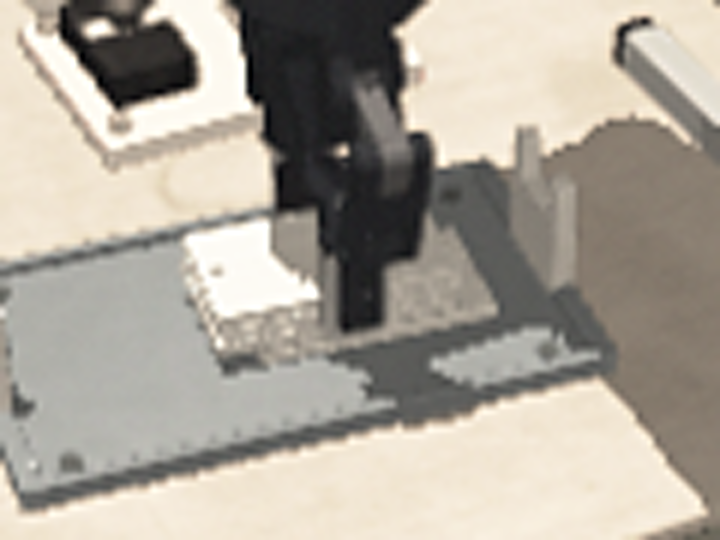

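Request:
carry_out(commands=[[[0,0.0015,0,0],[0,0.003,0,0],[0,0.003,0,0]]])

```text
time: 13.45
position: [0.4499, 0.0252, 0.036]
orientation: [[-0.125, 0.002, 0.992], [-0.992, -0.003, -0.125], [0.003, -1.0, 0.002]]
contact_force: [-0.2, 1.0, 1.5]
gripper_width: 0.536
```

Request:
carry_out(commands=[[[0,0,0,0],[0,0,0,0],[0,0,0,0]]], fingers=57)

```text
time: 13.82
position: [0.4499, 0.0251, 0.036]
orientation: [[-0.126, 0.002, 0.992], [-0.992, -0.003, -0.126], [0.003, -1.0, 0.002]]
contact_force: [-1.1, 0.4, 0.0]
gripper_width: 0.672
```

Run:
```python
from h import *
plan([.4497,.0240,.0417],-7)
s=state();print("tip tray",tt(s["position"]))
p,d=camera("scene");crop(p,220,190,340,280,6,"pics/s10.png")
```

```text
t 13.82 pos [0.4499 0.0251 0.036 ] ang -7.21 w 57.4
rows: [0.0015, -0.0076, -0.0] -0.0048 F [-1.0635  0.4287  0.0489]
tip tray [-0.    -0.018]
```

View pics/s10.png

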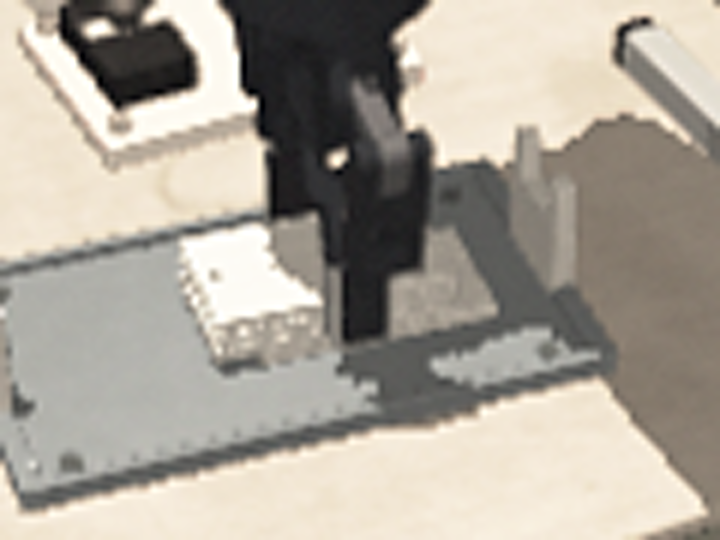

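Request:
carry_out(commands=[[[0,-0.004,0,0],[0,-0.008,0,0],[0,-0.008,0,0],[0,-0.008,0,0]]])

```text
time: 14.38
position: [0.4499, 0.0251, 0.0419]
orientation: [[-0.126, 0.002, 0.992], [-0.992, -0.003, -0.126], [0.003, -1.0, 0.002]]
contact_force: [0.4, -0.6, 0.7]
gripper_width: 0.667
```

Request:
carry_out(commands=[[[0,0,0,0],[0,0,0,0],[0,0,0,0],[0,0,0,0],[0,0,0,0]]], fingers=0)

```text
time: 15.0
position: [0.4498, 0.0252, 0.042]
orientation: [[-0.126, 0.002, 0.992], [-0.992, -0.003, -0.126], [0.003, -1.0, 0.002]]
contact_force: [-0.7, 0.3, 5.6]
gripper_width: 0.535
```

Run:
```python
from h import *
plan([.4497,.0240,.0417],-7)
s=state();print("tip tray",tt(s["position"]))
```

```text
t 15.0 pos [0.4498 0.0252 0.042 ] ang -7.22 w 45.6
rows: [0.0015, 0.0004, 0.0001] -0.0048 F [-0.6537  0.2783  5.6309]
tip tray [-0.0001 -0.018 ]
```

Request:
carry_out(commands=[[[0,-0.0015,0,0],[0,-0.003,0,0],[-0.007,-0.003,0,0],[-0.014,-0.003,0,0],[-0.019,-0.003,0,0]]])

```text
time: 15.62
position: [0.4517, 0.04, 0.0442]
orientation: [[-0.125, 0.002, 0.992], [-0.992, -0.003, -0.125], [0.003, -1.0, 0.002]]
contact_force: [-0.2, -0.1, -1.0]
gripper_width: 0.527
```

Request:
carry_out(commands=[[[0,0.0012,0,0],[0,0.0025,0,0],[0,0.0025,0,0]]])

```text
time: 16.0
position: [0.4516, 0.0398, 0.0422]
orientation: [[-0.125, 0.002, 0.992], [-0.992, -0.003, -0.125], [0.003, -1.0, 0.002]]
contact_force: [-0.3, -0.1, -1.0]
gripper_width: 0.53
```

Run:
```python
from h import *
plan([.4497,.0240,.0417],-7)
s=state();print("tip tray",tt(s["position"]))
p,d=camera("scene");crop(p,220,190,340,280,6,"pics/s11.png")
```

```text
t 16.0 pos [0.4516 0.0398 0.0422] ang -7.19 w 45.3
rows: [0.0212, 0.0007, 0.0002] -0.0042 F [-0.3253 -0.1201 -1.0154]
tip tray [-0.     -0.0032]
```

View pics/s11.png

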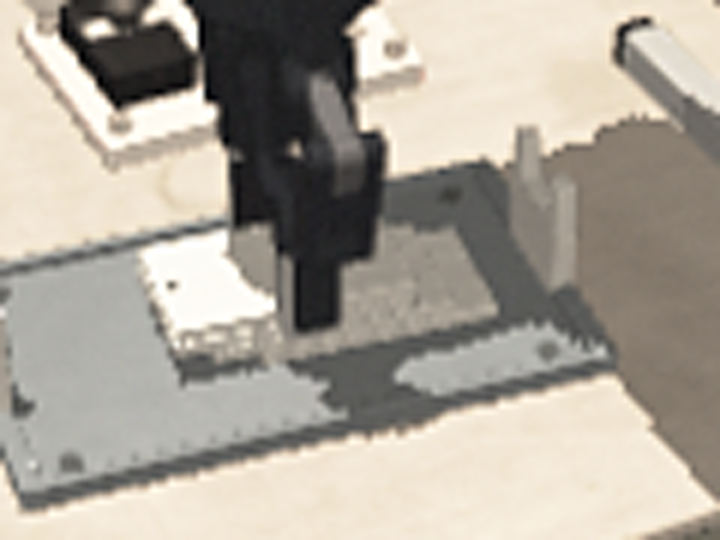

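Request:
carry_out(commands=[[[0,0.0004,0,0],[0,0.0004,0,0],[0,0.0004,0,0],[0,0.0004,0,0]]], fingers=57)

```text
time: 16.55
position: [0.4517, 0.0398, 0.042]
orientation: [[-0.125, 0.002, 0.992], [-0.992, -0.003, -0.125], [0.003, -1.0, 0.002]]
contact_force: [-0.0, 0.4, 0.9]
gripper_width: 0.665
```

Request:
carry_out(commands=[[[0,-0.004,0,0],[0,-0.0081,0,0],[0,-0.0081,0,0],[0,-0.0081,0,0]]])

```text
time: 17.05
position: [0.4517, 0.0398, 0.0481]
orientation: [[-0.125, 0.002, 0.992], [-0.992, -0.003, -0.125], [0.003, -1.0, 0.002]]
contact_force: [0.2, -0.0, 0.3]
gripper_width: 0.667
```

Run:
```python
from h import *
plan([.4517,.0399,.0480],-7)
s=state();print("tip tray",tt(s["position"]))
p,d=camera("scene");crop(p,220,190,340,280,6,"pics/s12.png")
```

```text
t 17.05 pos [0.4517 0.0398 0.0481] ang -7.2 w 57.0
rows: [-0.0002, 0.0001, -0.0] -0.0045 F [ 0.2098 -0.0347  0.2903]
tip tray [ 0.0001 -0.0032]
```

View pics/s12.png

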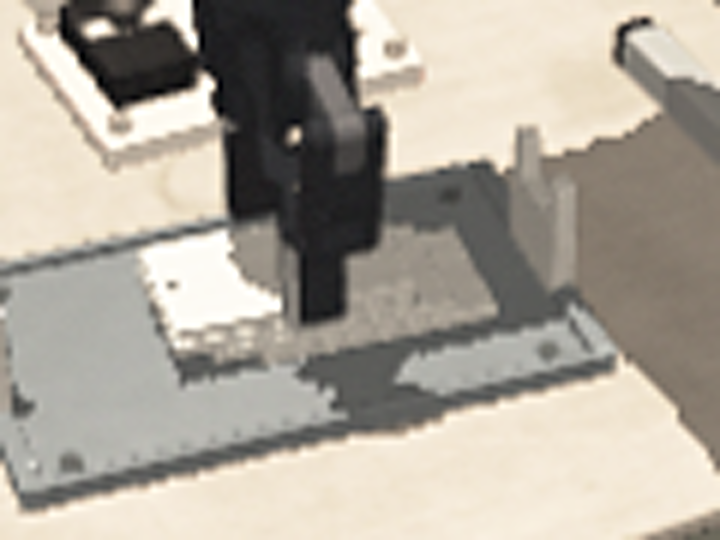

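Only the top coupon (23–29 mm) is now at tip height (about 25 mm). I'm closing, stepping it 15 mm and lowering it.

Request:
carry_out(commands=[[[0,0,0,0],[0,0,0,0],[0,0,0,0],[0,0,0,0],[0,0,0,0]]], fingers=0)

```text
time: 17.73
position: [0.4516, 0.0398, 0.0483]
orientation: [[-0.125, 0.002, 0.992], [-0.992, -0.003, -0.125], [0.003, -1.0, 0.002]]
contact_force: [-0.2, 0.2, 5.6]
gripper_width: 0.522
```

Request:
carry_out(commands=[[[0,-0.0015,0,0],[0,-0.003,0,0],[-0.007,-0.003,0,0],[-0.014,-0.003,0,0],[-0.019,-0.003,0,0]]])

```text
time: 18.35
position: [0.4535, 0.0547, 0.0505]
orientation: [[-0.125, 0.002, 0.992], [-0.992, -0.003, -0.125], [0.002, -1.0, 0.002]]
contact_force: [-0.3, -0.2, -0.7]
gripper_width: 0.525
```

Request:
carry_out(commands=[[[0,0.0014,0,0],[0,0.0028,0,0],[0,0.0028,0,0]]])

```text
time: 18.73
position: [0.4535, 0.0547, 0.0484]
orientation: [[-0.125, 0.002, 0.992], [-0.992, -0.003, -0.125], [0.002, -1.0, 0.002]]
contact_force: [0.4, 0.6, 0.2]
gripper_width: 0.523
```

Run:
```python
from h import *
plan([.4517,.0399,.0480],-7)
s=state();print("tip tray",tt(s["position"]))
p,d=camera("scene");crop(p,220,190,340,280,6,"pics/s13.png")
```

```text
t 18.73 pos [0.4535 0.0547 0.0484] ang -7.17 w 44.7
rows: [0.0198, 0.0006, 0.0001] -0.0037 F [0.4081 0.6148 0.2448]
tip tray [0.0001 0.0117]
```

View pics/s13.png

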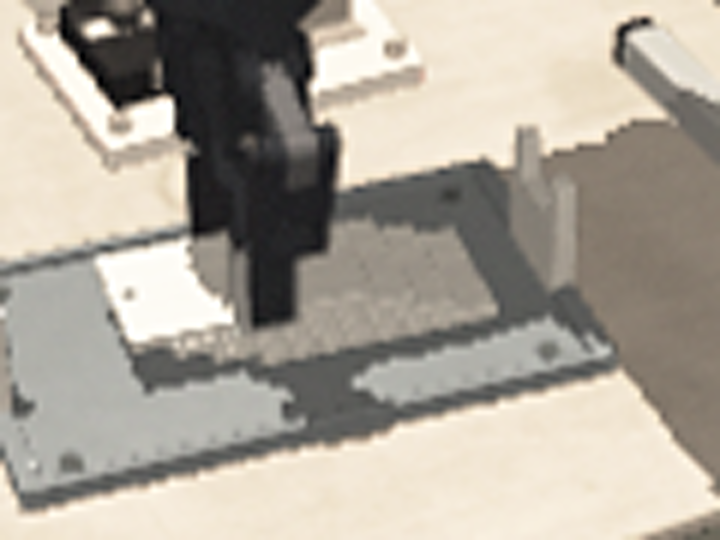

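Top coupon is down. I release it and rise straight up.

Request:
carry_out(commands=[[[0,0.0002,0,0],[0,0.0002,0,0],[0,0.0002,0,0],[0,0.0002,0,0]]], fingers=60)

```text
time: 19.27
position: [0.4535, 0.0546, 0.0482]
orientation: [[-0.125, 0.002, 0.992], [-0.992, -0.003, -0.125], [0.002, -1.0, 0.002]]
contact_force: [0.6, 0.0, 0.5]
gripper_width: 0.701
```

Request:
carry_out(commands=[[[0,-0.02,0,0],[0,-0.06,0,0],[0,-0.12,0,0],[0,-0.18,0,0],[0.02,-0.2,0,0]]])

```text
time: 19.9
position: [0.4524, 0.0414, 0.2008]
orientation: [[-0.123, 0.006, 0.992], [-0.992, -0.001, -0.123], [-0.0, -1.0, 0.006]]
contact_force: [0.5, -0.9, -0.5]
gripper_width: 0.705
```

Run:
```python
from h import *
plan([.40,-.26,.23],-7)
s=state();T=wristT(s);p,d=camera("wrist");np.savez("w3.npz",p=p,d=d,T=T);cv2.imwrite("pics/w3.png",p[:,:,::-1])
p,d=camera("scene");crop(p,220,190,340,280,6,"pics/s14.png")
```

```text
t 19.9 pos [0.4524 0.0414 0.2008] ang -7.08 w 60.2
rows: [0.4074, -0.0392, -0.0195] -0.0018 F [ 0.48   -0.8762 -0.4878]
```

View pics/s14.png

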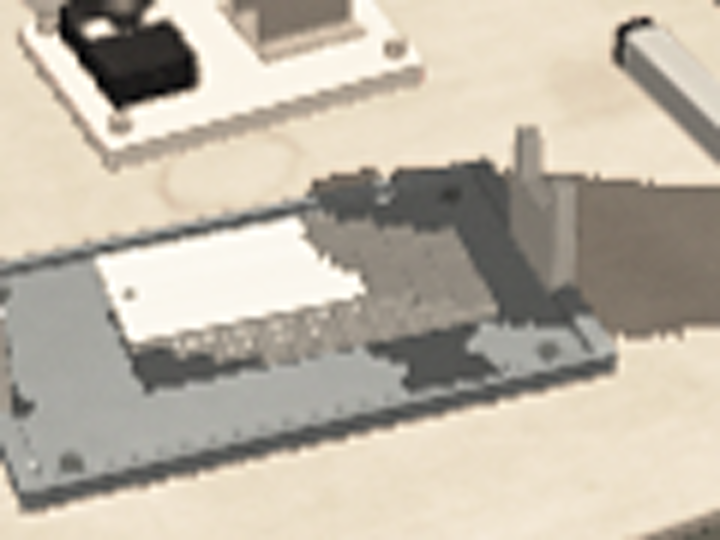

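View pics/w3.png

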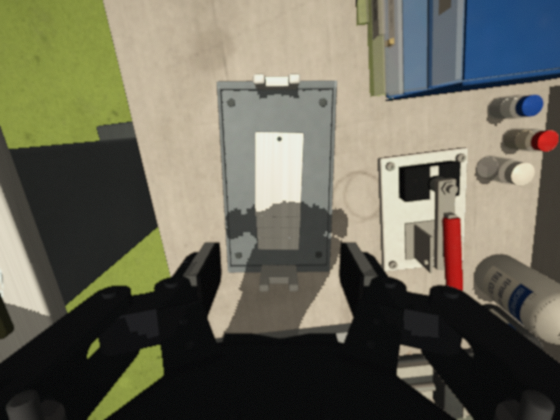

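Request:
carry_out(commands=[[[0.06,0,0,0],[0.12,0,0,0],[0.16,0.03,0,0],[0.16,0.03,0,0]]])

```text
time: 20.5
position: [0.4343, -0.0829, 0.1753]
orientation: [[-0.132, -0.001, 0.991], [-0.991, -0.005, -0.132], [0.005, -1.0, -0.0]]
contact_force: [0.0, 0.0, 0.3]
gripper_width: 0.704
```

Run:
```python
from h import *
plan([.40,-.26,.23],-7)
s=state();T=wristT(s);p,d=camera("wrist");np.savez("w4.npz",p=p,d=d,T=T);cv2.imwrite("pics/w4.png",p[:,:,::-1])
crop(p,200,0,360,150,5,"pics/w4c.png")
p,d=camera("scene");crop(p,220,190,340,280,6,"pics/s15.png")
```

```text
t 20.5 pos [ 0.4343 -0.0829  0.1753] ang -7.59 w 60.1
rows: [0.2405, -0.0717, -0.0142] -0.0132 F [0.0224 0.0477 0.334 ]
```

View pics/w4.png

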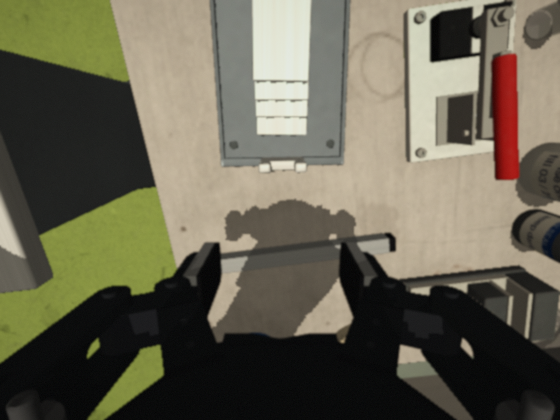

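View pics/s15.png

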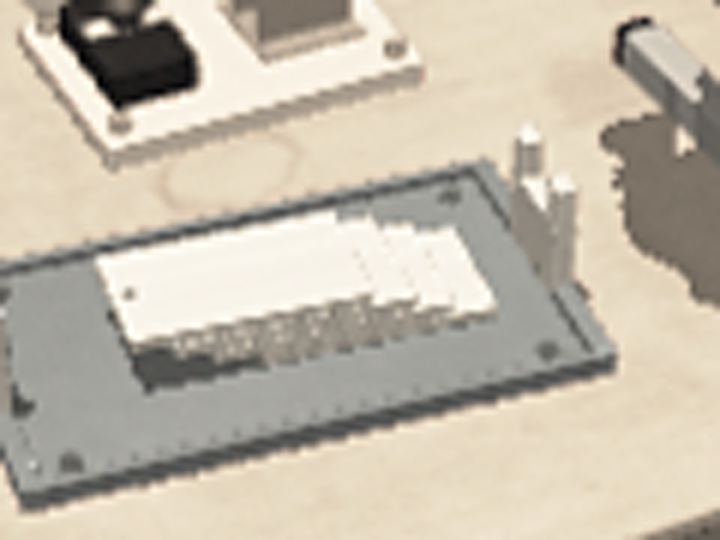

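Clean shingles. Steps are visible at v≈82, 100, 117 and 135 around u≈282. I measure them now.

Run:
```python
from h import *
z=np.load("w4.npz");p=z["p"];T=z["T"];d=z["d"]
g=cv2.cvtColor(p,cv2.COLOR_RGB2GRAY).astype(float)
print(g[70:142,275:290].mean(1).astype(int))
crop(p,235,60,335,180,5,"pics/w4c.png")
# depth points
c=get_calibration("wrist");K=c["intrinsics"]
for v in (75,90,108,126,145):
    D=np.median(d[v-1:v+2,278:286]); q=T@np.r_[D*np.linalg.solve(K,[282,v,1]),1];print(v,q[:3],tt(q))
```

```text
[229 229 229 229 229 229 229 230 228 209 164 143 179 214 227 229 229 229
 229 229 229 229 229 229 229 229 230 229 216 180 168 199 222 229 229 229
 229 229 229 229 229 229 229 229 228 216 188 186 213 227 228 228 228 228
 228 228 228 228 228 228 228 228 228 218 178 131 121 127 129 129 129 129]
75 [0.45   0.0196 0.0294] [ 0.0008 -0.0234]
90 [0.4487 0.0087 0.023 ] [ 0.0007 -0.0344]
108 [ 0.4468 -0.0055  0.0169] [ 0.0006 -0.0488]
126 [ 0.4449 -0.0209  0.0113] [ 0.0004 -0.0643]
145 [ 0.4426 -0.0384  0.0052] [ 0.0003 -0.082 ]
```

View pics/w4c.png

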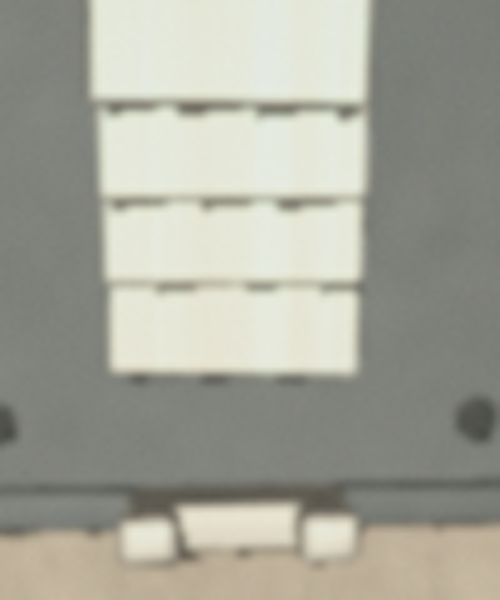

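Run:
```python
from h import *
z=np.load("w4.npz");T=z["T"]
prev=None
for (l,r,v,h) in [(92,366,101,.029),(100,365,197,.023),(106,362,284,.017),(110,358,374,.011)]:
    a=tt(ray("wrist",235+l/5-.4,60+v/5-.4,h,T));b=tt(ray("wrist",235+r/5-.4,60+v/5-.4,h,T))
    print(h,"edge y",a[1],b[1],"mid x",(a[0]+b[0])/2,"w",b[0]-a[0])
plan([.36,-.30,.25],-40)
```

```text
0.029 edge y -0.026727312265167738 -0.0273649406579968 mid x -0.0005618975729348771 w 0.045401768925784236
0.023 edge y -0.04134477120688631 -0.04198550545061822 mid x -0.00014618792204347357 w 0.04564524719269798
0.017 edge y -0.055620941295379124 -0.05626292616116821 mid x -3.797625273783099e-05 w 0.04575527804012958
0.011 edge y -0.07153339236635166 -0.07217859837256889 mid x -0.000208833191957445 w 0.046007321817860776
t 20.6 pos [ 0.4363 -0.0796  0.1768] ang -7.3 w 59.9
rows: [0.3046, -0.0971, -0.0632] 0.7266 F [ 0.2087 -0.0834 -1.0625]
```

Run:
```python
from h import *
z=np.load("w4.npz");p=z["p"];T=z["T"];d=z["d"]
K=get_calibration("wrist")["intrinsics"]
for u,v in [(235,264),(260,260),(285,256),(310,253),(335,250),(360,247),(380,245),(392,242)]:
    D=np.median(d[v-1:v+2,u-2:u+3]); q=T@np.r_[D*np.linalg.solve(K,[u,v,1]),1];print(u,q[:3])
p,d=camera("top");crop(p,140,90,430,270,2.7,"pics/t5.png")
```

```text
235 [ 0.3797 -0.1494  0.0186]
260 [ 0.4057 -0.1482  0.0189]
285 [ 0.4313 -0.1475  0.018 ]
310 [ 0.4568 -0.1476  0.018 ]
335 [ 0.4821 -0.1476  0.0181]
360 [ 0.5071 -0.1473  0.0187]
380 [ 0.5271 -0.1479  0.0185]
392 [ 0.5392 -0.1464  0.0181]
```

View pics/t5.png

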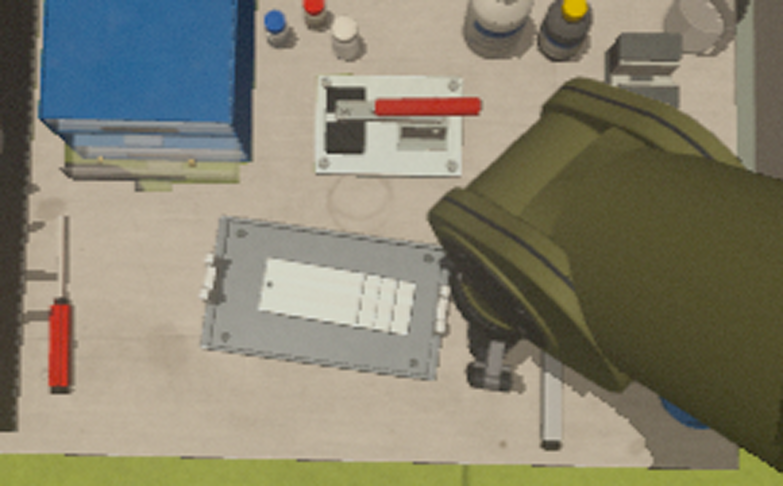

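```bash
python3 -c "
from h import *
print(finish_job());print(state()['time'])"
```

```text
the job is handed in; nothing more can be done
None
the job is handed in; nothing more can be done
```

I lifted the keeper bar level out of both brackets and laid it on the bench to the right of the tray. Then I fanned the stack by gripping coupons 2–4, then 3–4, then 4, moving each group about 15 mm. The job is handed in at about 20.7 s of robot time; it reported no verdict.

**Bar:** its top measured 18.0–18.9 mm high from x = 0.38 to 0.54 m, so it lies flat. The bar's near end was outside that measurement. It was released with the fingertips on the bench, so it dropped about 7 mm.

**Coupons:** the steps from bottom to top measured 15.9, 14.3 and 14.6 mm, against the allowed 9–21 mm. Sideways offsets were under 0.6 mm. The top surfaces were at 11.3, 16.9, 23.0 and 29.4 mm, which means they are flat and in order.

**Bystanders:** the robot never went near the screwdriver, and its last picture shows no visible change. I did not measure the tape roll or the tub again at the end. The arm hid the tape roll and most of the tub in the last top view.

No check failed. In the first wrist view the bar's width read about 11% small, but its centre line agreed with the other camera.

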